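# Make up two repair kits on the TV service bench

### The job

Make up two repair kits from the parts standing on the bench. Long three-pocket tray: the transformer in the pocket next to the tab, the heat sink in the middle pocket, the slim tall capacitor in the pocket farthest from the tab; short two-pocket tray: the squat capacitor in the pocket next to the tab, the relay in the other. Stand every part upright on the floor of its pocket, near the pocket's middle, let go of it, and leave the paste jar and the small green board where they are.

Things in the scene. Friction and masses are not known exactly. Their poses are not given: they have to be found in the camera images.
- transformer_c (a point): Loose ferrite transformer, a block 44 x 36 x 42 mm (x, y, z): dark grey core round a yellow-taped winding, on a black bobbin; 0.1 to 0.2 kg. Standing upright on the bench, any yaw. This point is its centre, 21 mm above its underside; z up through its top. Its flat y faces, 36 mm apart, are easy to grip.
- heat_sink_c (a point): Loose aluminium heat sink, 50 x 30 x 45 mm (x, y, z), with upright fins; about 0.09 kg. Standing upright, any yaw. This point is its centre, 22.5 mm above its underside; z up. Grip it over its y faces (the fin edges), 30 mm apart.
- slim_cap_c (a point): Loose tall slim capacitor: an upright black cylinder with a bare metal top, 26 mm in diameter, 56 mm high, about 0.045 kg. This point is its centre, 28 mm above its underside; z up along its axis.
- squat_cap_c (a point): Loose squat capacitor: an upright black cylinder with a bare metal top, 40 mm in diameter, 40 mm high, about 0.07 kg. This point is its centre, 20 mm above its underside; z up along its axis.
- relay_c (a point): Loose plug-in relay: a small upright white block on a black base with a small orange tab on top, 30 x 22 x 40 mm (x, y, z), about 0.04 kg. Any yaw. This point is its centre, 20 mm above its underside; z up. Grip it over its y faces, 22 mm apart.
- long_tray: Open kit tray, grey walls and black floor, fixed to the bench, 237 x 81 mm, 12 mm high: three pockets in a row, each 75 mm square inside, walls and floor 3 mm thick. A flat black tab (15 x 32 mm, 6 mm high) sticks out of one end. Origin: centre of the underside; x along the row, tab at the -x end; z up. Pocket centres: x = -78 (next to the tab), 0 (middle) and +78 mm, y = 0. At either side of the parts, any yaw.
- short_tray: Open kit tray, grey walls and black floor, fixed to the bench, 159 x 81 mm, 12 mm high: two pockets in a row, each 75 mm square inside, walls and floor 3 mm thick. A flat black tab (15 x 32 mm, 6 mm high) sticks out of one end. Origin: centre of the underside; x along the row, tab at the -x end; z up. Pocket centres: x = -39 (next to the tab) and +39 mm, y = 0. At either side of the parts, any yaw.
- paste_jar: Bystander, to be left alone: loose white plastic jar with a white lid, 44 mm in diameter, 30 mm high, standing among the parts. Origin: centre of its underside.
- small_board: Bystander, to be left alone: loose green circuit board lying flat among the parts, 50 x 40 mm (x, y), 9 mm high with its components. Origin: centre of its underside.

How it is judged (in metres and radians):
At the end, for the whole second after the job is handed in: Each of the five parts stands in its own pocket: its centre within 15 mm of the pocket's centre along each side of the tray, its underside within 5 mm of the pocket's floor in height, upright to 0.15 rad, and at rest (x of transformer_c in the frame of long_tray between -0.093 and -0.063 m and y of transformer_c in the frame of long_tray between -0.015 and 0.015 m and z of transformer_c in the frame of long_tray between 0.019 and 0.029 m and angle between each of transformer_c, heat_sink_c, slim_cap_c, squat_cap_c, relay_c's own z axis and vertical below 0.15 rad and linear speed of each of transformer, heat_sink, slim_cap, squat_cap, relay below 0.02 m/s and angular speed of each of transformer, heat_sink, slim_cap, squat_cap, relay below 0.3 rad/s and x of heat_sink_c in the frame of long_tray between -0.015 and 0.015 m and y of heat_sink_c in the frame of long_tray between -0.015 and 0.015 m and z of heat_sink_c in the frame of long_tray between 0.0205 and 0.0305 m and x of slim_cap_c in the frame of long_tray between 0.063 and 0.093 m and y of slim_cap_c in the frame of long_tray between -0.015 and 0.015 m and z of slim_cap_c in the frame of long_tray between 0.026 and 0.036 m and x of squat_cap_c in the frame of short_tray between -0.054 and -0.024 m and y of squat_cap_c in the frame of short_tray between -0.015 and 0.015 m and z of squat_cap_c in the frame of short_tray between 0.018 and 0.028 m and x of relay_c in the frame of short_tray between 0.024 and 0.054 m and y of relay_c in the frame of short_tray between -0.015 and 0.015 m and z of relay_c in the frame of short_tray between 0.018 and 0.028 m); the robot touches nothing.
It fails at once if the paste jar is moved by more than 30 mm or tipped (distance of paste_jar from where it was at the start of the episode above 0.03 m or angle between paste_jar's own z axis and vertical above 0.5 rad).
It fails at once if the small green board is moved by more than 30 mm or tipped (distance of small_board from where it was at the start of the episode above 0.03 m or angle between small_board's own z axis and vertical above 0.5 rad).
It also fails if it takes over 134 s, if anything falls off the work surface, if the arm or the gripper's body presses on something with over 40 N, if the wrist force passes 120 N, or if a joint passes its speed limit or range.

### The arm

A 6-joint arm with a two-finger parallel gripper is mounted at the origin on the work surface. World frame = base frame: x ahead of the robot, y to its left, z up, the work surface at z = 0. Lengths are in m, angles in degrees, forces in N, time in s.
With the tool pointing down it reaches from about 0.4 to 0.825 m from the base axis. Payload 7 kg.
Tool frame: the origin (TCP) lies at the very end of the fingers, on their centre line; the grasp point (between the pads) lies 19 mm behind it; z points along the fingers, y is the line along which they close (so a half turn about z gives the same grasp; the last joint's range is limited). The gripper opens to 88 mm and grips with 3 to 60 N. Pads are 19 mm wide; open, the fingers measure 130 mm over their backs; the gripper's body (78 mm by 193 mm) begins 47 mm behind the grasp point.
Start: joints at [-53.451, 20.546, 0.682, 0, -70.136, -16.507], TCP at [0.231, -0.634, 0.227] pointing down, gripper open.
Joint ranges: [-176.03, 176.03], [-82.01, 121.73], [-58.28, 71.71], [-173.87, 95.51], [-174.79, -0.11], [-173.66, 173.66]. Speed limits (degrees/s): [136.94, 136.94, 172.46, 180, 180, 180].

### API

Orientations are given as [roll, pitch, yaw] about the fixed x, y, z axes, in that order (R = Rz(yaw) Ry(pitch) Rx(roll)).
In Python, from plant import r gives the robot as it stands. The module is installed in compiled form; this text tells all that it offers.
- The arm moves only by the tool jog_arm, never from a script. Its arguments are lists of equal length, an entry for each row: "travel": the shift along the tool's x, y, z each as a share of 50 cm, from -1 to 1, a list of three; "dr": the turn, a rotation vector about the tool's x, y, z each as a share of 360 degrees, from -1 to 1, a list of three; "claw": the opening, from 0 (shut) to 1 (fully open). A call has exactly 10 rows; each row is the pose to reach, as a shift and turn from the pose commanded when the call began, along the tool's axes at that moment, turning the shorter way round; what a row does not reach only later rows make up. A row lasts 1/8 s, in which the tool goes at most 62.5 mm and 10.7 degrees, less where a joint would pass 70% of its speed; a pose out of reach is approached as far as the arm can. A call with a number of a shift or a turn outside -1 to 1 is refused whole. A call with a gripper value outside its range is refused whole. The fingers move at their own pace and stop on an object; "newtons" is the grip in N (left out, the last holds). Time passes only in rows, so rows that repeat a pose let the fingers close, or fill a call up. It gives the time, the measured TCP pose, the force, the opening and the grip force at its end, in the units of the state.
- r.get_state(): the state, without advancing time (a new reading comes with each control period).
- r.capture(name): name is "side" or "top"; returns a dict with "pixels" (384x512x3 uint8, red, green, blue), "range_z" (384x512 float32, m along the optical axis (not along the pixel's ray), 0 where there is no reading), "fx", "fy", "cx", "cy" (pixels), "position" and "attitude" of the camera in the world. Camera axes: x right, y up, looking along -z (the intrinsics and any distortion apply to the point x, -y, -z); pixel columns grow to the right and rows downward; lengths in m; the calibration is good to about 2 mm. A picture is of the moment at which its call begins.
- r.close_job(): hands the job in; it is judged then, once.
Trained networks look in the newest picture that a camera, given by its name, has taken for a name from the list of things; names that differ only in an ending like _2 or _b are one class to them, and where a whole thing is asked for, a point or a joint stands for the part that bears it (a point fixed in the world has none). Each returns a list of dicts, best first, with "conf" (0 to 1); they miss things now and then, are a little off and sometimes report something else, mostly with a low value. They report only what shows in the picture. A call takes as long as a camera call.
- r.boxes_of(name, camera): "extent" ([left, top, right, bottom] in pixels, round what is visible of it).
- r.regions_of(name, camera): "pixels" (384x512 bool, what is visible of it) and "extent" ([left, top, right, bottom] in pixels, round what is visible of it).
- r.tip_of(name, camera): "at" ([column, row] in pixels: a listed point, or the origin of a listed thing).
The state is a dict: "time_s": time; "joints": joint angles; "qd": joint speeds; "joint_torque": joint torques, N m; "tcp_pos": TCP position; "eef_rot": TCP orientation; "contact_force": force on the tool from outside, world axes, zero at the start; "moment": the same for the moment, N m; "gripper_width": finger opening in m; "gripper_force": force on a finger pad.
Only numpy, scipy, OpenCV 4.12 (cv2) and the standard library are available. Lean on these libraries where they do the work, as an engineer would, in place of code of your own. Each camera call takes 0.05 s, during which the arm holds its last target. There are 200 camera calls.

## Working session

There is one attempt and no reset: what is moved stays moved. The work goes in short steps, Python scripts to look and compute and a tool call to move; the robot and the scene stay as the last step left them, time stands still between calls to the robot, and variables do not carry over. Pictures are saved under pics/ and viewed, at most 14 in all, crops included, and the job is handed in when it is done.

Besides the shell and the picture viewer there is one more tool, called after "Request:" as name(argument=value, ...) on one line, values as JSON. jog_arm: Moves the arm, as the interface text tells. Its arguments: {"type":"object","properties":{"travel":{"type":"array"},"dr":{"type":"array"},"claw":{"type":"array"},"newtons":{"type":"number"}},"required":["travel","dr","claw"]}

```bash
mkdir -p pics; cat > h.py <<'E'
import numpy as np, cv2
from plant import r
from scipy.spatial.transform import Rotation as R
def rot(a):
    a=np.array(a,float)
    if a.shape==(3,3): return a
    if a.size==4: return R.from_quat(a).as_matrix()
    return R.from_euler('xyz',a,degrees=True).as_matrix()
def world(c):
    z=c['range_z']; v,u=np.mgrid[0:384,0:512]
    p=np.stack([(u-c['cx'])/c['fx']*z,-(v-c['cy'])/c['fy']*z,-z],-1)
    return p@rot(c['attitude']).T+np.array(c['position'])
E
python3 - <<'E'
from h import *
print(r.get_state())
for n in('top','side'):
    c=r.capture(n); print(n,{k:v for k,v in c.items() if k not in('pixels','range_z')})
    cv2.imwrite(f'pics/{n}0.png',c['pixels'][:,:,::-1]); np.savez(f'{n}0.npz',W=world(c),px=c['pixels'])
    for o in ['transformer_c','heat_sink_c','slim_cap_c','squat_cap_c','relay_c','long_tray','short_tray','paste_jar','small_board']:
        print(o,[(np.round(d['extent']).astype(int).tolist(),round(d['conf'],2)) for d in r.boxes_of(o,n)][:3])
E
```

```text
{'time_s': 0.0, 'joints': array([-5.34533828e+01,  2.05917563e+01,  6.33929072e-01, -1.94839324e-02,
       -7.01362240e+01, -1.65069834e+01]), 'qd': array([-0.03753391,  0.05314559,  0.07741683,  0.02601644, -0.03417518,
        0.0620151 ]), 'joint_torque': array([ 8.84177389e-04, -5.82721925e+01,  2.93060660e+01,  6.99704200e+00,
        7.00753473e-03, -1.58020171e-04]), 'tcp_pos': array([ 0.23110631, -0.63368325,  0.22562225]), 'eef_rot': array([ 1.79904620e+02, -9.16427646e-03, -1.59966994e+02]), 'contact_force': array([ 0.02797709, -0.3639787 , -0.00844713]), 'moment': array([-0.00076003, -0.01332895, -0.02627402]), 'gripper_force': 0.0, 'gripper_width': 0.08769351484725786}
top {'fx': 485.14020572865167, 'fy': 485.14020572865167, 'cx': 252.01874017705333, 'cy': 196.27933000946317, 'position': array([ 0.48914692, -0.01227665,  1.34713834]), 'attitude': array([  3.76647588,   1.0756678 , -90.67595024])}
transformer_c [([199, 194, 217, 214], 0.74), ([296, 189, 311, 211], 0.49)]
heat_sink_c [([229, 154, 239, 173], 0.72), ([254, 192, 266, 203], 0.67), ([268, 152, 278, 167], 0.23)]
[... 290 characters left out ...]
 310, 208], 0.61)]
small_board [([293, 189, 311, 211], 0.62)]
side {'fx': 378.7521240551152, 'fy': 378.7521240551152, 'cx': 255.6316262152882, 'cy': 191.7959654465511, 'position': array([0.26835111, 0.68348207, 0.62784015]), 'attitude': array([  53.3139409 ,   -0.28794836, -156.3718852 ])}
transformer_c [([223, 229, 245, 257], 0.76), ([298, 144, 355, 170], 0.21)]
heat_sink_c [([197, 202, 221, 228], 0.67)]
slim_cap_c []
squat_cap_c [([218, 178, 234, 197], 0.51)]
relay_c [([281, 227, 298, 253], 0.8)]
long_tray [([188, 271, 266, 383], 0.72)]
short_tray [([298, 146, 356, 168], 0.95), ([247, 194, 261, 213], 0.49)]
paste_jar [([298, 197, 320, 214], 0.57)]
small_board [([265, 184, 288, 194], 0.67)]
```

```bash
python3 - <<'E'
import cv2
a=cv2.imread('pics/top0.png')[140:275,85:420]; cv2.imwrite('pics/t1.png',cv2.resize(a,None,fx=2.38,fy=2.38,interpolation=2))
a=cv2.imread('pics/side0.png')[130:384,170:370]; cv2.imwrite('pics/s1.png',cv2.resize(a,None,fx=2.3,fy=2.3,interpolation=2))
E
```

```text
(no output)
```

View pics/t1.png

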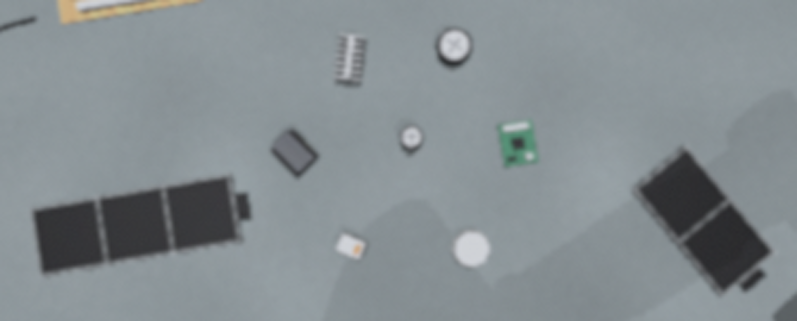

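View pics/s1.png

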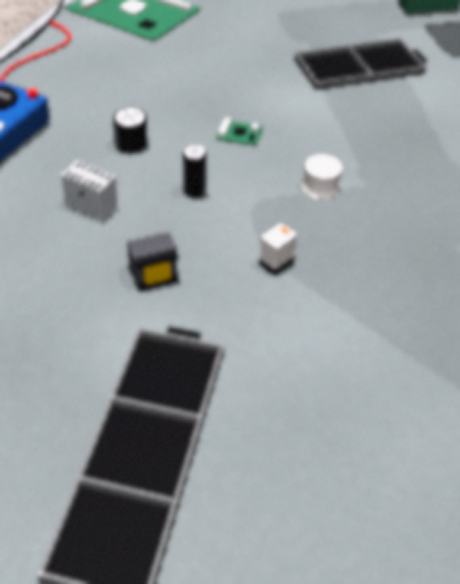

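```bash
cat >> h.py <<'E'
def ray(c,uv,h):
    uv=np.atleast_2d(np.array(uv,float)); d=np.stack([(uv[:,0]-c['cx'])/c['fx'],-(uv[:,1]-c['cy'])/c['fy'],-np.ones(len(uv))],-1)@rot(c['attitude']).T
    p=np.array(c['position']); return p+d*((h-p[2])/d[:,2])[:,None]
def rect(P):
    (cx,cy),(w,h),a=cv2.minAreaRect((P[:,:2]*1000).astype(np.float32))
    if w<h: w,h,a=h,w,a+90
    return round(cx,1),round(cy,1),round(w,1),round(h,1),round((a+90)%180-90,1)  # angle of long side
E
python3 - <<'E'
from h import *
c=r.capture('top'); W=world(c); g=c['pixels'].astype(int).max(-1)
seeds=dict(transformer=(209,204,42),heat=(232,165,45),slim=(258,198,56),squat=(276,159,40),relay=(232,243,40),jar=(283,245,30))
print('bench z',np.percentile(W[215:235,250:270,2],[5,50,95]))
for n,(u,v,h) in seeds.items():
    s=np.zeros((384,512),bool); s[v-16:v+17,u-16:u+17]=1
    m=s&(W[:,:,2]>.6*h/1000)&(W[:,:,2]<.12)
    vv,uu=np.nonzero(m); zt=np.median(W[m][:,2])
    P=ray(c,np.c_[uu,vv],h/1000)
    print(n,m.sum(),'z',zt.round(4),'rect',rect(P),'mean',(P[:,:2].mean(0)*1000).round(1),'depthmean',(np.median(W[m],0)*1000).round(1))
for n,(l,t,rr,b) in dict(long=(92,210,196,262),short=(350,198,416,268)).items():
    m=np.zeros((384,512),bool); s=(slice(t,b),slice(l,rr)); m[s]=g[s]<75
    k=cv2.connectedComponentsWithStats(m.astype(np.uint8),connectivity=4)
    for i in range(1,k[0]):
        if k[2][i,4]>20:
            vv,uu=np.nonzero(k[1]==i); P=ray(c,np.c_[uu,vv],.003)
            print(n,k[2][i,4],rect(P),(P.mean(0)*1000).round(1))
E
```

```text
bench z [-0.00606574 -0.00122864  0.00366771]
transformer 213 z 0.0389 rect (557.4, 128.9, 42.2, 34.3, 44.4) mean [557.1 129.2] depthmean [556.5 130.1  38.9]
heat 153 z 0.0417 rect (663.5, 64.2, 51.4, 30.3, -9.9) mean [663.8  64.2] depthmean [663.8  64.3  41.7]
slim 76 z 0.0548 rect (571.0, -4.9, 24.0, 21.3, -0.8) mean [571.3  -5. ] depthmean [572.1  -5.   54.8]
squat 178 z 0.0388 rect (676.0, -55.0, 38.2, 37.9, -0.8) mean [676.1 -54.8] depthmean [676.2 -55.   38.8]
relay 89 z 0.039 rect (449.9, 65.4, 28.9, 21.5, 63.0) mean [450.   65.3] depthmean [450.3  66.2  39. ]
jar 168 z 0.029 rect (444.6, -70.7, 37.8, 35.0, 89.3) mean [444.9 -71.2] depthmean [445.6 -70.9  29. ]
long 604 (489.3, 243.4, 68.3, 68.0, 9.3) [489.2 243.3   3. ]
long 611 (476.7, 320.9, 68.8, 68.6, 9.3) [476.7 320.9   3. ]
long 33 (496.4, 194.6, 25.0, 8.3, -0.2) [496.7 194.7   3. ]
long 619 (464.1, 398.1, 69.3, 68.8, 9.3) [464.1 398.2   3. ]
short 665 (504.3, -316.0, 71.1, 70.9, 38.5) [ 504.4 -316.2    3. ]
short 663 (443.6, -364.5, 70.9, 70.3, -51.4) [ 443.7 -364.5    3. ]
short 26 (405.8, -392.9, 25.4, 7.2, -52.4) [ 405.8 -393.     3. ]
```

```bash
cat >> h.py <<'E'
def plan(*T):
    s=r.get_state(); p=np.array(s['tcp_pos']); Rm=rot(s['eef_rot'])
    print('t',round(s['time_s'],2),'tcp',(p*1000).round(1),'rot',np.round(s['eef_rot'],1),'w',round(s['gripper_width'],4),'j',np.round(s['joints'],0))
    for x,y,z,yaw in T:
        d=Rm.T@(np.array([x,y,z])/1000-p)/.5
        v=(R.from_matrix(Rm.T)*R.from_euler('xyz',[180,0,yaw],degrees=True)).as_rotvec(degrees=True)/360
        print((x,y,z,yaw),d.round(4).tolist(),v.round(4).tolist())
E
python3 - <<'E'
from h import *
plan((676,-55,140,-141.5),(676,-55,70,-141.5))
E
```

```text
t 1.05 tcp [ 231.3 -634.1  226.6] rot [ 180.   -0. -160.] w 0.0877 j [-53.  21.   1.  -0. -70. -17.]
(676, -55, 140, -141.5) [-1.2325, 0.7833, 0.1731] [0.0, -0.0, -0.0513]
(676, -55, 70, -141.5) [-1.2325, 0.7833, 0.3131] [0.0, -0.0, -0.0513]
```

Request:
jog_arm(travel=[[-0.98,0.62,0.13],[-0.98,0.62,0.13],[-0.98,0.62,0.13],[-0.98,0.62,0.13],[-0.98,0.62,0.13],[-0.98,0.62,0.13],[-0.98,0.62,0.13],[-0.98,0.62,0.13],[-0.98,0.62,0.13],[-0.98,0.62,0.13]], dr=[[0,0,-0.0513],[0,0,-0.0513],[0,0,-0.0513],[0,0,-0.0513],[0,0,-0.0513],[0,0,-0.0513],[0,0,-0.0513],[0,0,-0.0513],[0,0,-0.0513],[0,0,-0.0513]], claw=[1,1,1,1,1,1,1,1,1,1], newtons=15)

```text
time_s: 2.3
tcp_pos: [0.5871, -0.1722, 0.161]
eef_rot: [180.0, -0.0, -141.3]
contact_force: [-0.5, -0.6, -0.5]
gripper_width: 0.0875
gripper_force: 0.0
```

```bash
python3 - <<'E'
from h import *
plan((676,-55,120,-141.5),(676,-55,60,-141.5),(676,-55,15,-141.5))
E
```

```text
t 2.3 tcp [ 587.1 -172.2  161. ] rot [ 180.    -0.  -141.3] w 0.0875 j [  2.  17. -13.  -0. -60. -53.]
(676, -55, 120, -141.5) [-0.2853, 0.0718, 0.082] [0.0, -0.0, 0.0005]
(676, -55, 60, -141.5) [-0.2853, 0.0718, 0.202] [0.0, -0.0, 0.0005]
(676, -55, 15, -141.5) [-0.2853, 0.0717, 0.292] [0.0, -0.0, 0.0005]
```

Request:
jog_arm(travel=[[-0.285,0.072,0.08],[-0.285,0.072,0.08],[-0.285,0.072,0.08],[-0.285,0.072,0.08],[-0.285,0.072,0.2],[-0.285,0.072,0.2],[-0.285,0.072,0.292],[-0.285,0.072,0.292],[-0.285,0.072,0.292],[-0.285,0.072,0.292]], dr=[[0,0,0],[0,0,0],[0,0,0],[0,0,0],[0,0,0],[0,0,0],[0,0,0],[0,0,0],[0,0,0],[0,0,0]], claw=[1,1,1,1,1,1,1,1,1,1])

```text
time_s: 3.55
tcp_pos: [0.6759, -0.0582, 0.0183]
eef_rot: [-179.9, 0.2, -141.5]
contact_force: [1.0, -0.5, 0.0]
gripper_width: 0.0877
gripper_force: 0.0
```

```bash
python3 - <<'E'
from h import *
plan((676,-55,16,-141.5),(676,-55,120,-141.5),(443.7,-364.5,120,-141.5))
E
```

```text
t 3.55 tcp [675.9 -58.2  18.3] rot [-179.9    0.2 -141.5] w 0.0877 j [ 12.  31. -12.   0. -47. -63.]
(676, -55, 16, -141.5) [-0.004, 0.0049, 0.0046] [-0.0003, 0.0005, 0.0001]
(676, -55, 120, -141.5) [-0.0046, 0.0045, -0.2034] [-0.0003, 0.0005, 0.0001]
(443.7, -364.5, 120, -141.5) [0.7444, -0.1905, -0.2052] [-0.0003, 0.0005, 0.0001]
```

Request:
jog_arm(travel=[[-0.004,0.005,0.004],[-0.004,0.005,0.004],[-0.004,0.005,0.004],[-0.004,0.005,0.004],[-0.004,0.005,0.004],[-0.004,0.005,0.004],[-0.004,0.005,0.004],[-0.004,0.005,0.004],[-0.004,0.005,-0.04],[-0.004,0.005,-0.2]], dr=[[0,0,0],[0,0,0],[0,0,0],[0,0,0],[0,0,0],[0,0,0],[0,0,0],[0,0,0],[0,0,0],[0,0,0]], claw=[1,0,0,0,0,0,0,0,0,0], newtons=15)

```text
time_s: 4.8
tcp_pos: [0.6718, -0.0551, 0.0951]
eef_rot: [179.8, -0.4, -141.5]
contact_force: [1.9, 0.6, -0.5]
gripper_width: 0.0395
gripper_force: 15.0
```

```bash
python3 - <<'E'
from h import *
plan((676,-55,120,-141.5),(443.7,-364.5,110,-141.5),(443.7,-364.5,50,-141.5))
E
```

```text
t 4.8 tcp [671.8 -55.1  95.1] rot [ 179.8   -0.4 -141.5] w 0.0395 j [ 12.  26.  -8.  -0. -56. -63.]
(676, -55, 120, -141.5) [-0.0064, -0.0049, -0.05] [0.0007, -0.0011, -0.0001]
(443.7, -364.5, 110, -141.5) [0.7423, -0.2005, -0.0258] [0.0007, -0.0011, -0.0001]
(443.7, -364.5, 50, -141.5) [0.7415, -0.201, 0.0942] [0.0007, -0.0011, -0.0001]
```

Request:
jog_arm(travel=[[0.749,-0.195,0],[0.749,-0.195,0],[0.749,-0.195,0],[0.749,-0.195,0],[0.749,-0.195,0],[0.749,-0.195,0],[0.749,-0.195,0],[0.749,-0.195,0],[0.749,-0.195,0.1],[0.749,-0.195,0.1]], dr=[[0,0,0],[0,0,0],[0,0,0],[0,0,0],[0,0,0],[0,0,0],[0,0,0],[0,0,0],[0,0,0],[0,0,0]], claw=[0,0,0,0,0,0,0,0,0,0])

```text
time_s: 6.05
tcp_pos: [0.4403, -0.3623, 0.0452]
eef_rot: [179.6, -0.2, -141.5]
contact_force: [-0.5, 0.8, -0.4]
gripper_width: 0.0393
gripper_force: 15.0
```

```bash
python3 - <<'E'
from h import *
plan((443.7,-364.5,40,-141.5),(443.7,-364.5,20,-141.5))
E
```

```text
t 6.05 tcp [ 440.3 -362.3   45.2] rot [ 179.6   -0.2 -141.5] w 0.0393 j [-20.  21. -25.  -0. -44. -32.]
(443.7, -364.5, 40, -141.5) [-0.0025, -0.0078, 0.0104] [0.001, -0.0005, 0.0001]
(443.7, -364.5, 20, -141.5) [-0.0027, -0.008, 0.0504] [0.001, -0.0005, 0.0001]
```

Request:
jog_arm(travel=[[0,-0.006,0.02],[-0.002,-0.006,0.04],[-0.002,-0.006,0.051],[-0.002,-0.006,0.051],[-0.002,-0.006,0.051],[-0.002,-0.006,0.051],[-0.002,-0.006,0.051],[-0.002,-0.006,0.051],[-0.002,-0.006,0.0],[-0.002,-0.006,-0.1]], dr=[[0,0,0],[0,0,0],[0,0,0],[0,0,0],[0,0,0],[0,0,0],[0,0,0],[0,0,0],[0,0,0],[0,0,0]], claw=[0,0,0,0,0,0.8,0.8,0.8,0.8,0.8])

```text
time_s: 7.3
tcp_pos: [0.4433, -0.3654, 0.097]
eef_rot: [179.8, -0.1, -141.5]
contact_force: [2.2, -0.3, 0.8]
gripper_width: 0.0698
gripper_force: 0.0
```

```bash
python3 - <<'E'
from h import *
plan((450,65.4,110,-117),(450,65.4,60,-117))
c=r.capture('top'); W=world(c); a=c['pixels'][190:275,345:425,::-1]
cv2.imwrite('pics/p1.png',cv2.resize(a,None,fx=5,fy=5,interpolation=2))
E
```

```text
t 7.3 tcp [ 443.3 -365.4   97. ] rot [ 1.798e+02 -1.000e-01 -1.415e+02] w 0.0698 j [-20.  18. -22.  -0. -51. -31.]
(450, 65.4, 110, -117) [-0.5467, 0.6661, -0.0244] [0.0007, -0.0002, -0.0681]
(450, 65.4, 60, -117) [-0.5469, 0.6657, 0.0756] [0.0007, -0.0002, -0.0681]
```

Request:
jog_arm(travel=[[-0.547,0.666,0],[-0.547,0.666,0],[-0.547,0.666,0],[-0.547,0.666,0],[-0.547,0.666,0],[-0.547,0.666,0],[-0.547,0.666,0],[-0.547,0.666,0],[-0.547,0.666,0.06],[-0.547,0.666,0.06]], dr=[[0,0,-0.068],[0,0,-0.068],[0,0,-0.068],[0,0,-0.068],[0,0,-0.068],[0,0,-0.068],[0,0,-0.068],[0,0,-0.068],[0,0,-0.068],[0,0,-0.068]], claw=[1,1,1,1,1,1,1,1,1,1])

```text
time_s: 8.6
tcp_pos: [0.4499, 0.0636, 0.0667]
eef_rot: [179.9, -0.2, -117.0]
contact_force: [-0.1, 0.1, 0.2]
gripper_width: 0.088
gripper_force: 0.0
```

```bash
python3 - <<'E'
from h import *
plan((450,65.4,15,-117))
E
```

```text
t 8.6 tcp [449.9  63.6  66.7] rot [ 179.9   -0.2 -117. ] w 0.088 j [ 33.  10. -38.  -0. -42. -60.]
(450, 65.4, 15, -117) [-0.0035, 0.0013, 0.1034] [0.0004, -0.0005, -0.0001]
```

View pics/p1.png

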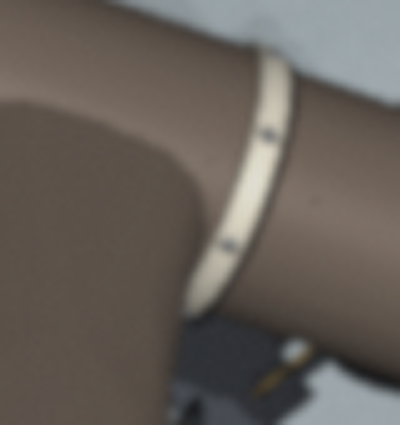

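The picture was blocked by the arm (it fills the crop), so I'll check the squat capacitor later. Now I descend, grip the relay and lift.

Request:
jog_arm(travel=[[-0.003,0.001,0.05],[-0.003,0.001,0.09],[-0.003,0.001,0.103],[-0.003,0.001,0.103],[-0.003,0.001,0.103],[-0.003,0.001,0.103],[-0.003,0.001,0.103],[-0.003,0.001,0.103],[-0.003,0.001,0.08],[-0.003,0.001,-0.04]], dr=[[0,0,0],[0,0,0],[0,0,0],[0,0,0],[0,0,0],[0,0,0],[0,0,0],[0,0,0],[0,0,0],[0,0,0]], claw=[1,1,1,0,0,0,0,0,0,0], newtons=15)

```text
time_s: 9.85
tcp_pos: [0.4496, 0.0652, 0.0868]
eef_rot: [179.8, -0.4, -117.0]
contact_force: [1.4, 1.9, 0.7]
gripper_width: 0.0235
gripper_force: 0.0
```

```bash
python3 - <<'E'
from h import *
plan((504.4,-316.2,110,-141.5),(504.4,-316.2,45,-141.5))
c=r.capture('top'); W=world(c); a=c['pixels'][190:275,345:425,::-1]
cv2.imwrite('pics/p2.png',cv2.resize(a,None,fx=5,fy=5,interpolation=2))
m=np.zeros((384,512),bool); m[198:268,350:416]=1; m&=(W[:,:,2]>.028)&(W[:,:,2]<.06)
vv,uu=np.nonzero(m); P=ray(c,np.c_[uu,vv],.043); print(m.sum(),rect(P),np.median(W[m],0))
E
```

```text
t 9.85 tcp [449.6  65.2  86.8] rot [ 179.8   -0.4 -117. ] w 0.0235 j [ 33.   8. -37.  -0. -45. -60.]
(504.4, -316.2, 110, -141.5) [0.6299, -0.4441, -0.0442] [0.0004, -0.0011, 0.068]
(504.4, -316.2, 45, -141.5) [0.6291, -0.4447, 0.0858] [0.0004, -0.0011, 0.068]
188 (447.1, -362.8, 42.4, 34.5, 89.3) [ 0.44695644 -0.36303092  0.04158885]
```

```bash
python3 - <<'E'
from h import *
c=r.capture('side'); a=c['pixels'][160:310,200:360,::-1]
print(r.get_state()['gripper_width'],r.get_state()['gripper_force'])
cv2.imwrite('pics/p3.png',cv2.resize(a,None,fx=3.5,fy=3.5,interpolation=2))
E
```

```text
0.014945778362824878 0.0
```

View pics/p3.png

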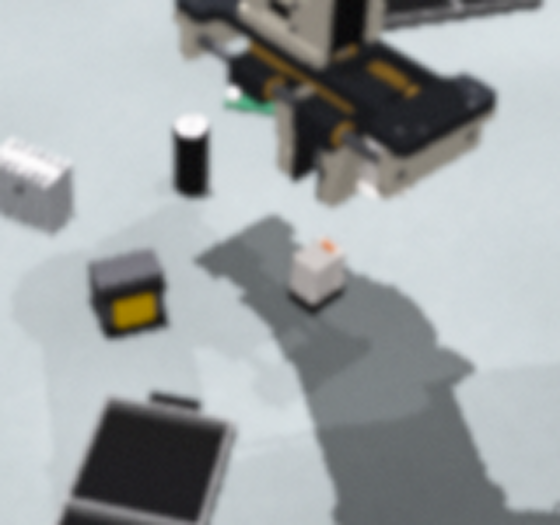

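```bash
python3 - <<'E'
from h import *
c=r.capture('side'); W=world(c)
s=np.zeros((384,512),bool); s[222:256,275:305]=1
m=s&(W[:,:,2]>.025)&(W[:,:,2]<.06); print(m.sum(),rect(W[m]))
z=np.load('side0.npz')['W']; m=s&(z[:,:,2]>.025)&(z[:,:,2]<.06); print(m.sum(),rect(z[m]))
plan((450,65.4,15,-117))
E
```

```text
156 (448.6, 67.6, 29.6, 23.8, 69.1)
155 (448.3, 67.0, 31.3, 23.3, 65.2)
t 10.0 tcp [453.8  67.6  91.7] rot [-179.8    0.3 -117. ] w 0.0112 j [ 33.   8. -37.   0. -45. -60.]
(450, 65.4, 15, -117) [0.0082, 0.0054, 0.1533] [-0.0006, 0.0009, 0.0001]
```

Request:
jog_arm(travel=[[0,0,0],[0,0,0],[0,0,0],[0,0,0],[0,0,0.08],[0,0,0.148],[0,0,0.148],[0,0,0.148],[0,0,0.148],[0,0,0.148]], dr=[[0,0,0],[0,0,0],[0,0,0],[0,0,0],[0,0,0],[0,0,0],[0,0,0],[0,0,0],[0,0,0],[0,0,0]], claw=[0.6,0.6,0.6,0.6,0.6,0.6,0.6,0.6,0,0], newtons=15)

```text
time_s: 11.25
tcp_pos: [0.4523, 0.0668, 0.0151]
eef_rot: [-179.9, 0.1, -117.0]
contact_force: [0.7, -0.2, -0.7]
gripper_width: 0.038
gripper_force: 0.0
```

Request:
jog_arm(travel=[[0,0,0],[0,0,0],[0,0,0],[0,0,-0.02],[0,0,-0.08],[0,0,-0.16],[0,0,-0.16],[0,0,-0.16],[0,0,-0.16],[0,0,-0.16]], dr=[[0,0,0],[0,0,0],[0,0,0],[0,0,0],[0,0,0],[0,0,0],[0,0,0],[0,0,0],[0,0,0],[0,0,0]], claw=[0,0,0,0,0,0,0,0,0,0])

```text
time_s: 12.5
tcp_pos: [0.4513, 0.0661, 0.0934]
eef_rot: [180.0, -0.1, -117.0]
contact_force: [1.0, -0.1, -0.8]
gripper_width: 0.0222
gripper_force: 15.0
```

```bash
python3 - <<'E'
from h import *
plan((504.4,-316.2,100,-141.5),(504.4,-316.2,45,-141.5))
E
```

```text
t 12.5 tcp [451.3  66.1  93.4] rot [ 1.80e+02 -1.00e-01 -1.17e+02] w 0.0222 j [ 33.   8. -36.  -0. -46. -60.]
(504.4, -316.2, 100, -141.5) [0.633, -0.4419, -0.0128] [0.0001, -0.0002, 0.068]
(504.4, -316.2, 45, -141.5) [0.6329, -0.442, 0.0972] [0.0001, -0.0002, 0.068]
```

Request:
jog_arm(travel=[[0.633,-0.442,0],[0.633,-0.442,0],[0.633,-0.442,0],[0.633,-0.442,0],[0.633,-0.442,0],[0.633,-0.442,0],[0.633,-0.442,0],[0.633,-0.442,0],[0.633,-0.442,0.097],[0.633,-0.442,0.097]], dr=[[0,0,0.068],[0,0,0.068],[0,0,0.068],[0,0,0.068],[0,0,0.068],[0,0,0.068],[0,0,0.068],[0,0,0.068],[0,0,0.068],[0,0,0.068]], claw=[0,0,0,0,0,0,0,0,0,0])

```text
time_s: 13.75
tcp_pos: [0.5021, -0.3136, 0.0427]
eef_rot: [179.6, -0.2, -141.4]
contact_force: [0.9, 1.1, 0.3]
gripper_width: 0.0221
gripper_force: 15.0
```

```bash
python3 - <<'E'
from h import *
plan((504.4,-316.2,19,-141.5))
E
```

```text
t 13.75 tcp [ 502.1 -313.6   42.7] rot [ 179.6   -0.2 -141.4] w 0.0221 j [-13.  23. -22.  -0. -45. -38.]
(504.4, -316.2, 19, -141.5) [-0.0006, -0.0073, 0.0473] [0.001, -0.0006, 0.0002]
```

Request:
jog_arm(travel=[[0,-0.004,0.03],[0,-0.004,0.047],[0,-0.004,0.047],[0,-0.004,0.047],[0,-0.004,0.047],[0,-0.004,0.047],[0,-0.004,0.047],[0,-0.004,0.047],[0,-0.004,-0.02],[0,-0.004,-0.12]], dr=[[0,0,0],[0,0,0],[0,0,0],[0,0,0],[0,0,0],[0,0,0],[0,0,0],[0,0,0],[0,0,0],[0,0,0]], claw=[0,0,0,0,0.7,0.7,0.7,0.7,0.7,0.7])

```text
time_s: 15.0
tcp_pos: [0.5049, -0.3172, 0.1049]
eef_rot: [179.8, -0.1, -141.5]
contact_force: [0.9, -0.4, -0.3]
gripper_width: 0.061
gripper_force: 0.0
```

```bash
python3 - <<'E'
from h import *
plan((571.2,-5,110,-81),(571.2,-5,80,-81))
E
```

```text
t 15.0 tcp [ 504.9 -317.2  104.9] rot [ 1.798e+02 -1.000e-01 -1.415e+02] w 0.061 j [-13.  19. -18.  -0. -53. -38.]
(571.2, -5, 110, -81) [-0.4924, 0.4061, -0.01] [0.0007, -0.0001, -0.1681]
(571.2, -5, 80, -81) [-0.4925, 0.4059, 0.05] [0.0007, -0.0001, -0.1681]
```

Request:
jog_arm(travel=[[-0.492,0.406,0],[-0.492,0.406,0],[-0.492,0.406,0],[-0.492,0.406,0],[-0.492,0.406,0],[-0.492,0.406,0],[-0.492,0.406,0],[-0.492,0.406,0.04],[-0.492,0.406,0.04],[-0.492,0.406,0.04]], dr=[[0,0,-0.168],[0,0,-0.168],[0,0,-0.168],[0,0,-0.168],[0,0,-0.168],[0,0,-0.168],[0,0,-0.168],[0,0,-0.168],[0,0,-0.168],[0,0,-0.168]], claw=[0.7,0.7,0.7,0.7,0.7,0.7,0.7,0.7,0.7,0.7])

```text
time_s: 16.25
tcp_pos: [0.5724, -0.0063, 0.086]
eef_rot: [-180.0, -0.0, -81.1]
contact_force: [0.5, 0.2, -0.3]
gripper_width: 0.0612
gripper_force: 0.0
```

```bash
python3 - <<'E'
from h import *
plan((571.2,-5,20,-81))
c=r.capture('top'); W=world(c); a=c['pixels'][190:275,345:425,::-1]
cv2.imwrite('pics/p4.png',cv2.resize(a,None,fx=5,fy=5,interpolation=2))
for lo,hi,col in((198,232,(350,395)),(228,268,(365,416))):
    m=np.zeros((384,512),bool); m[lo:hi,col[0]:col[1]]=1; m&=(W[:,:,2]>.028)&(W[:,:,2]<.06)
    k=cv2.connectedComponentsWithStats(m.astype(np.uint8))
    for i in range(1,k[0]):
        if k[2][i,4]>30:
            vv,uu=np.nonzero(k[1]==i); P=ray(c,np.c_[uu,vv],.043); print(k[2][i],rect(P))
E
```

```text
t 16.25 tcp [572.4  -6.3  86. ] rot [-180.    -0.   -81.1] w 0.0612 j [ 19.  18. -23.   0. -49. -10.]
(571.2, -5, 20, -81) [-0.003, 0.0019, 0.1321] [-0.0, -0.0, -0.0004]
[369 215  13  13  99] (505.0, -317.5, 29.8, 23.4, 38.4)
[385 236  17  14 189] (447.1, -362.8, 42.5, 34.5, 89.3)
```

View pics/p4.png

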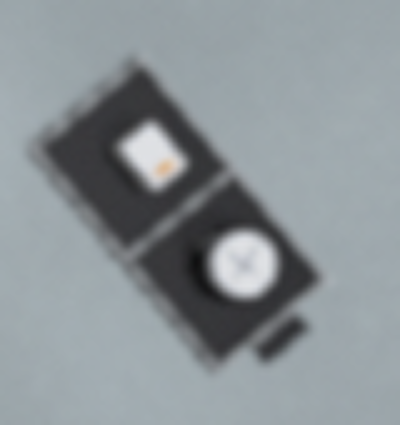

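The crop shows the relay (crop 152,157) and squat capacitor (243,264) upright and central in their pockets, with the capacitor next to the tab. Next is the slim capacitor.

Request:
jog_arm(travel=[[-0.003,0.002,0.08],[-0.003,0.002,0.132],[-0.003,0.002,0.132],[-0.003,0.002,0.132],[-0.003,0.002,0.132],[-0.003,0.002,0.132],[-0.003,0.002,0.132],[-0.003,0.002,0.132],[-0.003,0.002,0.132],[-0.003,0.002,0.132]], dr=[[0,0,0],[0,0,0],[0,0,0],[0,0,0],[0,0,0],[0,0,0],[0,0,0],[0,0,0],[0,0,0],[0,0,0]], claw=[0.7,0.7,0.7,0,0,0,0,0,0,0], newtons=12)

```text
time_s: 17.55
tcp_pos: [0.5712, -0.0041, 0.02]
eef_rot: [-180.0, -0.0, -81.0]
contact_force: [-1.2, -0.4, 5.6]
gripper_width: 0.0253
gripper_force: 12.0
```

```bash
python3 - <<'E'
from h import *
plan((571.2,-5,125,-81),(464.1,398.2,125,-81),(464.1,398.2,50,-81))
E
```

```text
t 17.55 tcp [571.2  -4.1  20. ] rot [-180.   -0.  -81.] w 0.0253 j [ 19.  23. -26.   0. -40. -10.]
(571.2, -5, 125, -81) [0.0017, 0.0002, -0.21] [-0.0001, -0.0, 0.0]
(464.1, 398.2, 125, -81) [-0.8283, 0.0856, -0.2101] [-0.0001, -0.0, 0.0]
(464.1, 398.2, 50, -81) [-0.8283, 0.0856, -0.0601] [-0.0001, -0.0, 0.0]
```

Request:
jog_arm(travel=[[0,0,-0.03],[0,0,-0.12],[0,0,-0.21],[-0.828,0.086,-0.21],[-0.828,0.086,-0.21],[-0.828,0.086,-0.21],[-0.828,0.086,-0.21],[-0.828,0.086,-0.21],[-0.828,0.086,-0.21],[-0.828,0.086,-0.21]], dr=[[0,0,0],[0,0,0],[0,0,0],[0,0,0],[0,0,0],[0,0,0],[0,0,0],[0,0,0],[0,0,0],[0,0,0]], claw=[0,0,0,0,0,0,0,0,0,0])

```text
time_s: 18.8
tcp_pos: [0.4628, 0.4006, 0.1254]
eef_rot: [-180.0, 0.0, -80.9]
contact_force: [0.2, -0.5, -0.2]
gripper_width: 0.0252
gripper_force: 12.0
```

```bash
python3 - <<'E'
from h import *
plan((464.1,398.2,60,-81),(464.1,398.2,24,-81))
E
```

```text
t 18.8 tcp [462.8 400.6 125.4] rot [-180.     0.   -80.9] w 0.0252 j [ 59.  19. -15.   0. -55. -50.]
(464.1, 398.2, 60, -81) [0.0053, -0.0017, 0.1308] [-0.0001, 0.0001, 0.0002]
(464.1, 398.2, 24, -81) [0.0054, -0.0017, 0.2028] [-0.0001, 0.0001, 0.0002]
```

Request:
jog_arm(travel=[[0.003,-0.001,0.1],[0.003,-0.001,0.16],[0.003,-0.001,0.19],[0.003,-0.001,0.203],[0.003,-0.001,0.203],[0.003,-0.001,0.203],[0.003,-0.001,0.203],[0.003,-0.001,0.203],[0.003,-0.001,0.203],[0.003,-0.001,0.203]], dr=[[0,0,0],[0,0,0],[0,0,0],[0,0,0],[0,0,0],[0,0,0],[0,0,0],[0,0,0],[0,0,0],[0,0,0]], claw=[0,0,0,0,0,0,0.6,0.6,0.6,0.6])

```text
time_s: 20.05
tcp_pos: [0.4646, 0.3966, 0.0231]
eef_rot: [-180.0, 0.0, -81.0]
contact_force: [0.0, -0.2, 0.1]
gripper_width: 0.0519
gripper_force: 0.0
```

```bash
python3 - <<'E'
from h import *
plan((464.1,398.2,120,-81),(663.7,64.2,120,-9.9))
E
```

```text
t 20.05 tcp [464.6 396.6  23.1] rot [-180.    0.  -81.] w 0.0519 j [ 59.  26. -21.   0. -43. -50.]
(464.1, 398.2, 120, -81) [-0.0033, 0.0004, -0.1938] [-0.0, 0.0, -0.0]
(663.7, 64.2, 120, -9.9) [0.7189, -0.2895, -0.1938] [-0.0, -0.0, -0.1975]
```

Request:
jog_arm(travel=[[0,0,-0.1],[0,0,-0.194],[0.719,-0.29,-0.194],[0.719,-0.29,-0.194],[0.719,-0.29,-0.194],[0.719,-0.29,-0.194],[0.719,-0.29,-0.194],[0.719,-0.29,-0.194],[0.719,-0.29,-0.194],[0.719,-0.29,-0.194]], dr=[[0,0,0],[0,0,0],[0,0,-0.1975],[0,0,-0.1975],[0,0,-0.1975],[0,0,-0.1975],[0,0,-0.1975],[0,0,-0.1975],[0,0,-0.1975],[0,0,-0.1975]], claw=[0.6,0.6,0.6,0.6,0.6,0.7,0.7,0.7,0.7,0.7])

```text
time_s: 21.3
tcp_pos: [0.6646, 0.0617, 0.1194]
eef_rot: [180.0, 0.0, -10.0]
contact_force: [-0.4, -0.3, -0.1]
gripper_width: 0.0613
gripper_force: 0.0
```

```bash
python3 - <<'E'
from h import *
plan((663.7,64.2,60,-9.9),(663.7,64.2,16,-9.9))
E
```

```text
t 21.3 tcp [664.6  61.7 119.4] rot [180.   0. -10.] w 0.0613 j [ 22.  24.  -8.   0. -58.  58.]
(663.7, 64.2, 60, -9.9) [-0.0025, -0.0047, 0.1188] [0.0001, 0.0001, -0.0003]
(663.7, 64.2, 16, -9.9) [-0.0024, -0.0048, 0.2068] [0.0001, 0.0001, -0.0003]
```

Request:
jog_arm(travel=[[-0.002,-0.003,0.1],[-0.002,-0.003,0.19],[-0.002,-0.003,0.207],[-0.002,-0.003,0.207],[-0.002,-0.003,0.207],[-0.002,-0.003,0.207],[-0.002,-0.003,0.207],[-0.002,-0.003,0.207],[-0.002,-0.003,0.207],[-0.002,-0.003,0.207]], dr=[[0,0,0],[0,0,0],[0,0,0],[0,0,0],[0,0,0],[0,0,0],[0,0,0],[0,0,0],[0,0,0],[0,0,0]], claw=[0.7,0.7,0.7,0.7,0,0,0,0,0,0], newtons=15)

```text
time_s: 22.55
tcp_pos: [0.6635, 0.0659, 0.0172]
eef_rot: [-180.0, -0.0, -9.9]
contact_force: [-1.4, 0.5, 5.7]
gripper_width: 0.0299
gripper_force: 14.8
```

```bash
python3 - <<'E'
from h import *
plan((663.7,64.2,120,-9.9),(476.7,320.9,120,-81))
E
```

```text
t 22.55 tcp [663.5  65.9  17.2] rot [-180.    -0.    -9.9] w 0.0299 j [ 22.  30. -14.   0. -46.  58.]
(663.7, 64.2, 120, -9.9) [0.0011, 0.0031, -0.2055] [-0.0, -0.0001, 0.0]
(476.7, 320.9, 120, -81) [-0.4555, -0.4383, -0.2058] [-0.0001, -0.0001, 0.1975]
```

Request:
jog_arm(travel=[[0,0,-0.03],[0,0,-0.12],[0,0,-0.206],[-0.456,-0.439,-0.206],[-0.456,-0.439,-0.206],[-0.456,-0.439,-0.206],[-0.456,-0.439,-0.206],[-0.456,-0.439,-0.206],[-0.456,-0.439,-0.206],[-0.456,-0.439,-0.206]], dr=[[0,0,0],[0,0,0],[0,0,0.03],[0,0,0.1975],[0,0,0.1975],[0,0,0.1975],[0,0,0.1975],[0,0,0.1975],[0,0,0.1975],[0,0,0.1975]], claw=[0,0,0,0,0,0,0,0,0,0])

```text
time_s: 23.8
tcp_pos: [0.4755, 0.3228, 0.1203]
eef_rot: [-180.0, 0.0, -80.9]
contact_force: [0.4, 0.1, -0.6]
gripper_width: 0.0303
gripper_force: 14.8
```

```bash
python3 - <<'E'
from h import *
plan((476.7,320.9,60,-81),(476.7,320.9,20.5,-81))
E
```

```text
t 23.8 tcp [475.5 322.8 120.3] rot [-180.     0.   -80.9] w 0.0303 j [ 54.  16. -20.  -0. -53. -45.]
(476.7, 320.9, 60, -81) [0.0042, -0.0018, 0.1207] [-0.0001, 0.0001, 0.0003]
(476.7, 320.9, 20.5, -81) [0.0043, -0.0017, 0.1997] [-0.0001, 0.0001, 0.0003]
```

Request:
jog_arm(travel=[[0.002,-0.001,0.1],[0.002,-0.001,0.16],[0.002,-0.001,0.19],[0.002,-0.001,0.2],[0.002,-0.001,0.2],[0.002,-0.001,0.2],[0.002,-0.001,0.2],[0.002,-0.001,0.2],[0.002,-0.001,0.2],[0.002,-0.001,0.2]], dr=[[0,0,0],[0,0,0],[0,0,0],[0,0,0],[0,0,0],[0,0,0],[0,0,0],[0,0,0],[0,0,0],[0,0,0]], claw=[0,0,0,0,0,0,0.6,0.6,0.6,0.6])

```text
time_s: 25.05
tcp_pos: [0.477, 0.3204, 0.0196]
eef_rot: [180.0, 0.0, -81.0]
contact_force: [0.1, -0.3, 0.1]
gripper_width: 0.052
gripper_force: 0.0
```

```bash
python3 - <<'E'
from h import *
plan((476.7,320.9,110,-81),(557.2,129,110,-135.6))
E
```

```text
t 25.05 tcp [477.  320.4  19.6] rot [180.   0. -81.] w 0.052 j [ 53.  24. -26.  -0. -40. -44.]
(476.7, 320.9, 110, -81) [-0.0011, 0.0005, -0.1809] [0.0, 0.0, -0.0]
(557.2, 129, 110, -135.6) [0.4031, -0.0985, -0.1809] [0.0, -0.0, 0.1517]
```

Request:
jog_arm(travel=[[0,0,-0.1],[0,0,-0.181],[0.403,-0.0985,-0.181],[0.403,-0.0985,-0.181],[0.403,-0.0985,-0.181],[0.403,-0.0985,-0.181],[0.403,-0.0985,-0.181],[0.403,-0.0985,-0.181],[0.403,-0.0985,-0.181],[0.403,-0.0985,-0.181]], dr=[[0,0,0],[0,0,0],[0,0,0.1517],[0,0,0.1517],[0,0,0.1517],[0,0,0.1517],[0,0,0.1517],[0,0,0.1517],[0,0,0.1517],[0,0,0.1517]], claw=[0.6,0.6,0.6,0.6,0.8,0.8,0.8,0.8,0.8,0.8])

```text
time_s: 26.3
tcp_pos: [0.5571, 0.1295, 0.1101]
eef_rot: [180.0, 0.0, -135.4]
contact_force: [0.7, -0.5, 0.8]
gripper_width: 0.0703
gripper_force: 0.0
```

```bash
python3 - <<'E'
from h import *
plan((557.2,129,60,-135.6),(557.2,129,15,-135.6))
E
```

```text
t 26.3 tcp [557.1 129.5 110.1] rot [ 180.     0.  -135.4] w 0.0703 j [ 33.  17. -21.  -0. -52. -78.]
(557.2, 129, 60, -135.6) [0.0005, -0.0009, 0.1002] [0.0, 0.0, 0.0004]
(557.2, 129, 15, -135.6) [0.0005, -0.0009, 0.1902] [0.0, 0.0, 0.0004]
```

Request:
jog_arm(travel=[[0,0,0.1],[0,0,0.17],[0,0,0.19],[0,0,0.19],[0,0,0.19],[0,0,0.19],[0,0,0.19],[0,0,0.19],[0,0,0.19],[0,0,0.19]], dr=[[0,0,0],[0,0,0],[0,0,0],[0,0,0],[0,0,0],[0,0,0],[0,0,0],[0,0,0],[0,0,0],[0,0,0]], claw=[0.8,0.8,0.8,0.8,0,0,0,0,0,0], newtons=20)

```text
time_s: 27.55
tcp_pos: [0.5573, 0.1292, 0.0155]
eef_rot: [-180.0, 0.0, -135.6]
contact_force: [-2.4, 0.4, 5.6]
gripper_width: 0.0357
gripper_force: 20.0
```

```bash
python3 - <<'E'
from h import *
plan((557.2,129,110,-135.6),(489.2,243.4,110,-81))
E
```

```text
t 27.55 tcp [557.3 129.2  15.5] rot [-180.     0.  -135.6] w 0.0357 j [ 33.  24. -26.   0. -40. -78.]
(557.2, 129, 110, -135.6) [0.0003, -0.0002, -0.189] [-0.0, 0.0001, -0.0]
(489.2, 243.4, 110, -81) [-0.0626, 0.2585, -0.189] [-0.0, 0.0, -0.1517]
```

Request:
jog_arm(travel=[[0,0,-0.03],[0,0,-0.12],[0,0,-0.189],[-0.0626,0.2585,-0.189],[-0.0626,0.2585,-0.189],[-0.0626,0.2585,-0.189],[-0.0626,0.2585,-0.189],[-0.0626,0.2585,-0.189],[-0.0626,0.2585,-0.189],[-0.0626,0.2585,-0.189]], dr=[[0,0,0],[0,0,0],[0,0,0],[0,0,-0.1517],[0,0,-0.1517],[0,0,-0.1517],[0,0,-0.1517],[0,0,-0.1517],[0,0,-0.1517],[0,0,-0.1517]], claw=[0,0,0,0,0,0,0,0,0,0])

```text
time_s: 28.8
tcp_pos: [0.4891, 0.2432, 0.1098]
eef_rot: [-180.0, 0.0, -81.2]
contact_force: [-0.2, 0.7, -1.9]
gripper_width: 0.0358
gripper_force: 20.0
```

```bash
python3 - <<'E'
from h import *
plan((489.2,243.4,19.5,-81))
E
```

```text
t 28.8 tcp [489.1 243.2 109.8] rot [-180.     0.   -81.2] w 0.0358 j [ 47.  15. -25.  -0. -51. -38.]
(489.2, 243.4, 19.5, -81) [-0.0004, -0.0002, 0.1806] [-0.0, 0.0, -0.0006]
```

Request:
jog_arm(travel=[[0,0,0.08],[0,0,0.14],[0,0,0.17],[0,0,0.18],[0,0,0.18],[0,0,0.18],[0,0,0.18],[0,0,0.18],[0,0,0.18],[0,0,0.18]], dr=[[0,0,0],[0,0,0],[0,0,0],[0,0,0],[0,0,0],[0,0,0],[0,0,0],[0,0,0],[0,0,0],[0,0,0]], claw=[0,0,0,0,0,0,0.7,0.7,0.7,0.7])

```text
time_s: 30.05
tcp_pos: [0.4892, 0.2434, 0.0197]
eef_rot: [-180.0, 0.0, -81.0]
contact_force: [-0.6, -0.9, 0.4]
gripper_width: 0.0606
gripper_force: 0.0
```

```bash
python3 - <<'E'
from h import *
plan((489.2,243.4,150,-81),(570,-30,200,-81))
E
```

```text
t 30.05 tcp [489.2 243.4  19.7] rot [-180.    0.  -81.] w 0.0606 j [ 47.  21. -30.   0. -39. -38.]
(489.2, 243.4, 150, -81) [-0.0001, -0.0, -0.2607] [-0.0, 0.0, -0.0]
(570, -30, 200, -81) [0.5652, -0.0742, -0.3607] [-0.0, 0.0, -0.0]
```

Request:
jog_arm(travel=[[0,0,-0.1],[0,0,-0.22],[0,0,-0.3],[0.565,-0.074,-0.36],[0.565,-0.074,-0.36],[0.565,-0.074,-0.36],[0.565,-0.074,-0.36],[0.565,-0.074,-0.36],[0.565,-0.074,-0.36],[0.565,-0.074,-0.36]], dr=[[0,0,0],[0,0,0],[0,0,0],[0,0,0],[0,0,0],[0,0,0],[0,0,0],[0,0,0],[0,0,0],[0,0,0]], claw=[0.7,0.7,0.7,0.7,0.7,0.7,0.7,0.7,0.7,0.7])

```text
time_s: 31.3
tcp_pos: [0.5696, -0.0299, 0.1993]
eef_rot: [180.0, 0.0, -81.1]
contact_force: [-0.1, 1.1, 0.1]
gripper_width: 0.0613
gripper_force: 0.0
```

```bash
python3 - <<'E'
from h import *
c=r.capture('top'); W=world(c)
cv2.imwrite('pics/f.png',cv2.resize(c['pixels'][140:275,85:420,::-1],None,fx=2.38,fy=2.38,interpolation=2))
for n,box in dict(long=(210,262,92,196),short=(198,268,350,416)).items():
    m=np.zeros((384,512),bool); m[box[0]:box[1],box[2]:box[3]]=1; m&=(W[:,:,2]>.028)&(W[:,:,2]<.09)
    k=cv2.connectedComponentsWithStats(m.astype(np.uint8))
    for i in range(1,k[0]):
        if k[2][i,4]>30:
            q=k[1]==i; z=np.median(W[q][:,2]); vv,uu=np.nonzero(q); P=ray(c,np.c_[uu,vv],z+.002); print(n,rect(P),(z*1000).round(1))
E
```

```text
long (464.6, 395.1, 26.3, 23.7, 22.2) 57.2
short (505.0, -317.4, 30.2, 23.7, 38.4) 40.6
short (447.1, -362.5, 42.4, 34.5, 89.3) 42.3
```

View pics/f.png

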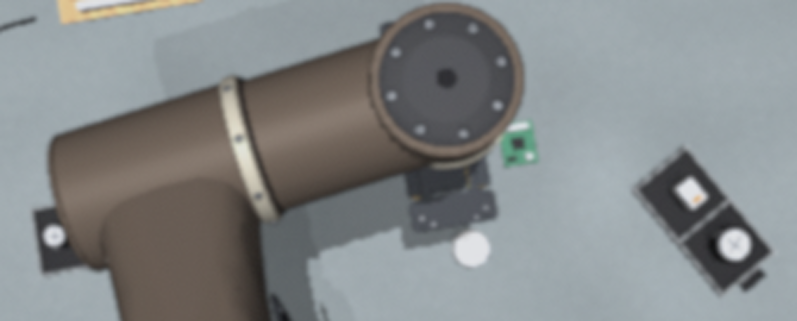

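The short kit and the slim capacitor (crop 53,236) look good. The arm hides the other two pockets, so I'll move it away toward -y.

Request:
jog_arm(travel=[[0.6,0,-0.05],[0.6,0,-0.05],[0.6,0,-0.05],[0.6,0,-0.05],[0.6,0,-0.05],[0.6,0,-0.05],[0.6,0,-0.05],[0.6,0,-0.05],[0.6,0,-0.05],[0.6,0,-0.05]], dr=[[0,0,0],[0,0,0],[0,0,0],[0,0,0],[0,0,0],[0,0,0],[0,0,0],[0,0,0],[0,0,0],[0,0,0]], claw=[0.7,0.7,0.7,0.7,0.7,0.7,0.7,0.7,0.7,0.7])

```text
time_s: 32.6
tcp_pos: [0.6169, -0.3254, 0.2249]
eef_rot: [-180.0, -0.0, -80.9]
contact_force: [-0.2, 0.3, -0.1]
gripper_width: 0.0612
gripper_force: 0.0
```

```bash
python3 - <<'E'
from h import *
c=r.capture('top'); W=world(c)
cv2.imwrite('pics/f2.png',cv2.resize(c['pixels'][140:275,85:420,::-1],None,fx=2.38,fy=2.38,interpolation=2))
for n,box in dict(long=(210,262,92,196)).items():
    m=np.zeros((384,512),bool); m[box[0]:box[1],box[2]:box[3]]=1; m&=(W[:,:,2]>.028)&(W[:,:,2]<.09)
    k=cv2.connectedComponentsWithStats(m.astype(np.uint8))
    for i in range(1,k[0]):
        if k[2][i,4]>30:
            q=k[1]==i; z=np.median(W[q][:,2]); vv,uu=np.nonzero(q); P=ray(c,np.c_[uu,vv],z+.002); print(n,rect(P),(z*1000).round(1))
E
```

```text
long (490.0, 242.3, 46.5, 35.8, -81.3) 42.5
long (478.6, 317.7, 54.2, 30.1, -79.4) 43.4
long (466.6, 390.1, 32.2, 23.9, 89.4) 57.3
```

View pics/f2.png

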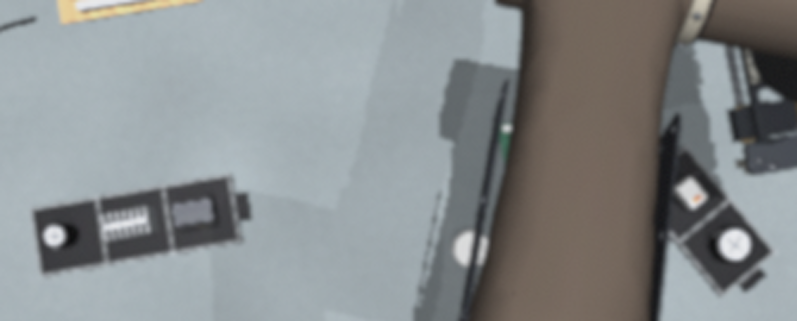

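The picture shows the transformer (crop 194,211), heat sink (126,222) and slim capacitor (54,236) upright in the right pockets, near their middles. The jar hasn't moved.

```bash
python3 -c "
from plant import r
print(r.close_job())"
```

```text
the job is handed in; nothing more can be done
None
```

I handed the job in at about 33 s. Camera checks showed all five parts standing upright near the middle of their assigned pockets and released, with the jar and green board never touched; the hand-in returned no verdict.

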